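# Hold the heater insert against the sprung stop

## Task

Get the copper heater insert ready for a colleague to screw down: first clear the dust from the fixture by pressing its blow-off push button fully down and letting it come up again, then lay the insert flat and lengthwise along the middle of the narrow raised seat and push its end gently against the sprung stop at its far end, never driving the stop back to its limit. Finish while still holding the insert flat on the seat and pressing the stop with a steady 8 newtons or so, the stop's pointer between the two scribed lines of its gauge (4 to 12 N). Leave the capillary box, the loupe and the clamp plate where they lie.

Things in the scene. Friction and masses are not known exactly. Their poses are not given: they have to be found in the camera images.
- heater_insert_center (a point): Centre (half-way up) of the heater insert: a loose solid copper-coloured block, 38 (its x) x 68 (its y, the length) x 16 mm high, with rows of small pits and two screws on top (the screws stand 2 mm proud), about 0.36 kg. It lies flat on the worktop, turned either way; on the worktop this point is 8 mm up. z is up.
- fixture: The fixture: a fixed grey metal plate, 230 (x, along the seat) x 190 (y) x 12 mm, on the worktop, turned by up to 0.3 rad. Origin at the centre of its underside. On it: the raised seat, 25 mm right (-y) of the plate's middle; the sprung stop at the seat's far end with its dark housing behind (x = 85 to 107 mm, 56 mm wide, 34 mm above the plate); the button at the left.
- seat (a point): Point on the top face of the raised seat, on its centre line: a plain steel bar 32 mm wide (y), x = -65 to +70 mm, 8 mm above the plate, 20 mm above the worktop. x points along it to the stop, y left, z up. The insert (38 wide) overhangs it 3 mm each side, so fingers pass beside it. A white gauge block (30 x 14 mm, 4 mm above the seat, at x = 60, y = -44 mm) has two scribed lines.
- stop_face (a point): Centre of the front face of the sprung stop, a steel block 36 mm wide and 16 mm high (3 to 19 mm above the seat) over the seat's far end. x points away from the pushing part, along the seat. At rest it is 40 mm from seat in x and 11 mm above it; it moves with the stop. A thin pointer arm sticks out of it to the right (-y), over the gauge block's lines.
- stop (a joint): How far the sprung stop is pushed back from rest along the seat (m): 0 at rest, limit 0.026. Its spring has 600 N/m, so force = 600 x value: 4 N at 0.0067, 8 N at 0.0133, 12 N at 0.020; the pointer is over the scribed lines at 4 and 12 N. It springs back when let go.
- blow_button_top (a point): Centre of the top of the grey blow-off push button, 26 mm across, in a round black housing on the fixture, left of the seat (at x = -65 mm, y = +85 mm of seat). It is pressed straight down.
- blow_button (a joint): Travel of the button (m): 0 up, 0.006 fully down (about 5 N); it springs back up.
- capillary_box_center (a point): Bystander: centre of a loose white and clear lidded box, 39 x 71 x 22 mm, of about the insert's size, lying on the worktop. It may lie at either of the insert's two places. Leave it.
- loupe_center (a point): Bystander: centre of a loose small pale folding loupe with a round black lens, 52 x 30 x 12 mm, on the worktop in front of the fixture, left. Leave it.
- window_clamp_center (a point): Bystander: centre of a loose flat grey clamp plate, 60 x 90 x 8 mm, on the worktop near the front, left. Leave it.

How it is judged:
By the outcome, as a careful person would: the job done as asked, in the order asked, and still so for the second after the job is handed in, while the arm keeps its last pose, push and grip.
It also fails if it takes over 53 s, if anything falls off the work surface, if the arm or the gripper's body presses on something with over 40 N, if the wrist force passes 120 N, or if a joint passes its speed limit or range.

## Robot

A 6-joint arm with a two-finger parallel gripper is mounted at the origin on a cart in front of the work surface, level with it; the furniture and walls round the work are solid. World frame = base frame: x ahead of the robot, y to its left, z up, the work surface at z = 0. Lengths are in m, angles in rad, forces in N, time in s.
With the tool pointing down it reaches from about 0.3 to 0.85 m from the base axis. Payload 5.4 kg.
Tool frame: the origin (TCP) lies midway between the tips of the shut fingers; the grasp point (between the pads) lies 19 mm behind it (bot.pinch_z is the distance from the TCP to the grasp point, in m); z points along the fingers, x is the direction in which the jaws open and shut, and the axes are right-handed (so a half turn about z gives the same grasp; the last joint's range is limited). The gripper opens to 85 mm and grips with 20 to 120 N. Pads are 22 mm wide; open, the fingers measure 114 mm over their backs; the gripper's body (76 mm by 85 mm) begins 54 mm behind the grasp point. The pads swing forward as they close: fully open they stand 13 mm farther back than shut.
Start: joints at [-1.456, 0.158, 1.597, -0, 1.386, -0.21], TCP at [0.183, -0.545, 0.231] pointing down, gripper open.
Joint ranges: [-2.91, 2.91], [-0.94, 2.29], [0.18, 2.7], [-1.29, 4.43], [0.17, 2.64], [-3, 3]. Speed limits (rad/s): [2.57, 2.57, 3.14, 3.14, 3.14, 3.14].

## Interface

Orientations are given as a rotation vector (axis times angle).
In Python, from bench import sense, grab_frame, workorder, find_in, regions_of, bot gives the robot as it stands. The module is installed in compiled form; this text tells all that it offers.
- The arm moves only by the tool servo_tool, never from a script. Its argument "commands" is a list of rows, each a list of 3 entries, a list of its own where there are three numbers: the gripper command: -1 is fully open, 1 is shut, values between are in proportion, then the shift along the world's x, y, z as a fraction of full scale, then the turn about the world's z as a fraction of full scale. In form: [[fingers, [tx, ty, tz], twist], ...]. A call has 1 to 10 rows; each row is the pose to reach, as a shift and turn from the pose commanded when the call began, turning the shorter way round; what a row does not reach only later rows make up. Full scale, the value 1, is 0.2 m for a shift and pi rad for a turn. A row lasts 1/12 s, in which the tool goes at most 41.7 mm and 7.16 degrees, less where a joint would pass 70% of its speed; a pose out of reach is approached as far as the arm can. A call with a number of a shift or a turn outside -1 to 1 is refused whole. A call with a gripper value outside its range is refused whole. The fingers move at their own pace and stop on an object; "squeeze" is the grip in N (left out, the last holds). Time passes only in rows, so rows that repeat a pose let the fingers close. It gives the time, the measured TCP pose, the force and the opening at its end, in the units of the state.
- sense(): the state, without advancing time (a new reading comes with each control period).
- grab_frame(name): name is "side" or "top"; returns a dict with "pixels" (420x560x3 uint8, blue, green, red), "intrinsics" (3x3 intrinsics, pixels), "k1" (the pictures are not rectified: a ray, as slopes to the right and down, at radius r is drawn at 1 + k1 r^2 times it, then the intrinsics apply), "R" (3x3) and "t" (3): a world point X has camera coordinates R X + t. Camera axes: x right, y down, z forward; pixel columns grow to the right and rows downward; lengths in m; the calibration is good to about 2 mm. A picture is of the moment at which its call begins. There is no depth.
- workorder.job_done(): hands the job in, once; it reports no verdict.
Trained networks look in the newest picture that a camera, given by its name, has taken for a name from the list of things; names that differ only in an ending like _2 or _b are one class to them, and where a whole thing is asked for, a point or a joint stands for the part that bears it (a point fixed in the world has none). Each returns a list of dicts, best first, with "p" (0 to 1); they miss things now and then, are a little off and sometimes report something else, mostly with a low value. They report only what shows in the picture. A call takes as long as a camera call.
- find_in(camera, query): "at" ([column, row] in pixels, amid what is visible of it).
- regions_of(camera, query): "mask" (420x560 bool, what is visible of it) and "at" ([column, row] in pixels, amid what is visible of it).
The state is a dict: "t": time; "joint_positions": joint angles; "dq": joint speeds; "effort": joint torques, N m; "tcp_pos": TCP position; "orientation": TCP orientation; "wrist_force": force on the tool from outside, world axes, zero at the start; "wrist_torque": the same for the moment, N m; "finger_gap": finger opening in m.
Only numpy, scipy, OpenCV 4.12 (cv2) and the standard library are available. Lean on these libraries where they do the work, as an engineer would, in place of code of your own. Each camera call takes 0.05 s, during which the arm holds its last target. There are 200 camera calls.

## Working session

There is one attempt and no reset: what is moved stays moved. The work goes in short steps, Python scripts to look and compute and a tool call to move; the robot and the scene stay as the last step left them, time stands still between calls to the robot, and variables do not carry over. Pictures are saved under pics/ and viewed, about 8 in all and at most 12, crops included, and the job is handed in when it is done.

Besides the shell and the picture viewer there is one more tool, called after "Emit:" in YAML: its name, and indented under it one key for each argument. servo_tool: Moves the arm, as the interface text tells. Its arguments: {"type":"object","properties":{"commands":{"type":"array","items":{"type":"array"}},"squeeze":{"type":"number"}},"required":["commands"]}

```bash
mkdir -p pics
cat > h.py <<'E'
import numpy as np, cv2
from bench import sense, grab_frame, workorder, find_in, regions_of, bot
def ray(f,px):
    K=np.array(f["intrinsics"]);d=np.linalg.inv(K)@[px[0],px[1],1.];d=d[:2]
    u=d.copy()
    for _ in range(20): u=d/(1+f["k1"]*(u@u))
    R=np.array(f["R"]);t=np.array(f["t"])
    return -R.T@t, R.T@np.r_[u,1]
def atz(f,px,z):
    c,d=ray(f,px); return c+d*(z-c[2])/d[2]
def proj(f,X):
    c=np.array(f["R"])@X+f["t"];u=c[:2]/c[2];u=u*(1+f["k1"]*(u@u));K=np.array(f["intrinsics"])
    return (K@np.r_[u,1])[:2]
E
python3 - <<'E'
from h import *
fs={}
for c in("side","top"):
    f=fs[c]=grab_frame(c);cv2.imwrite(f"pics/a_{c}.png",f["pixels"])
    print(c,"cam",np.round(ray(f,(280,210)),3).tolist())
    for q,z in [("heater_insert_center",.016),("fixture",.012),("seat",.02),("stop_face",.031),("blow_button_top",.03),("capillary_box_center",.022),("loupe_center",.012),("window_clamp_center",.008)]:
        r=find_in(c,q)[:2]
        print(q,[(round(x["p"],2),np.round(x["at"]).tolist(),np.round(atz(f,x["at"],z),3).tolist()) for x in r])
s=sense();print(s["tcp_pos"],s["orientation"],s["t"],s["finger_gap"])
cv2.imwrite("pics/a.png",cv2.resize(np.hstack([fs["side"]["pixels"]]),(800,600)))
cv2.imwrite("pics/b.png",cv2.resize(np.hstack([fs["top"]["pixels"]]),(800,600)))
E
```

```text
side cam [[0.402, 0.864, 0.681], [0.104, -0.797, -0.595]]
heater_insert_center [(0.78, [291.0, 152.0], [0.522, -0.32, 0.016])]
fixture [(0.66, [248.0, 232.0], [0.581, 0.063, 0.012])]
seat [(0.91, [248.0, 235.0], [0.576, 0.082, 0.02])]
stop_face [(0.43, [228.0, 211.0], [0.638, 0.014, 0.031])]
blow_button_top []
capillary_box_center [(0.54, [266.0, 168.0], [0.581, -0.21, 0.022])]
loupe_center [(0.54, [333.0, 271.0], [0.381, 0.167, 0.012])]
window_clamp_center [(0.94, [315.0, 312.0], [0.411, 0.278, 0.008])]
top cam [[0.43, -0.018, 1.296], [0.049, 0.01, -0.999]]
heater_insert_center [(0.79, [391.0, 199.0], [0.527, -0.316, 0.016])]
fixture [(0.94, [261.0, 181.0], [0.574, 0.049, 0.012])]
seat [(0.68, [261.0, 178.0], [0.581, 0.049, 0.02])]
stop_face [(0.63, [267.0, 156.0], [0.639, 0.031, 0.031])]
blow_button_top []
capillary_box_center [(0.88, [355.0, 175.0], [0.591, -0.213, 0.022])]
loupe_center [(0.54, [219.0, 247.0], [0.389, 0.163, 0.012])]
window_clamp_center [(0.72, [180.0, 236.0], [0.417, 0.276, 0.008])]
[ 0.18344086 -0.54493332  0.23131105] [ 2.55134593e+00 -1.83308545e+00 -1.51449054e-05] 0.9 0.08559248667910856
```

View pics/b.png

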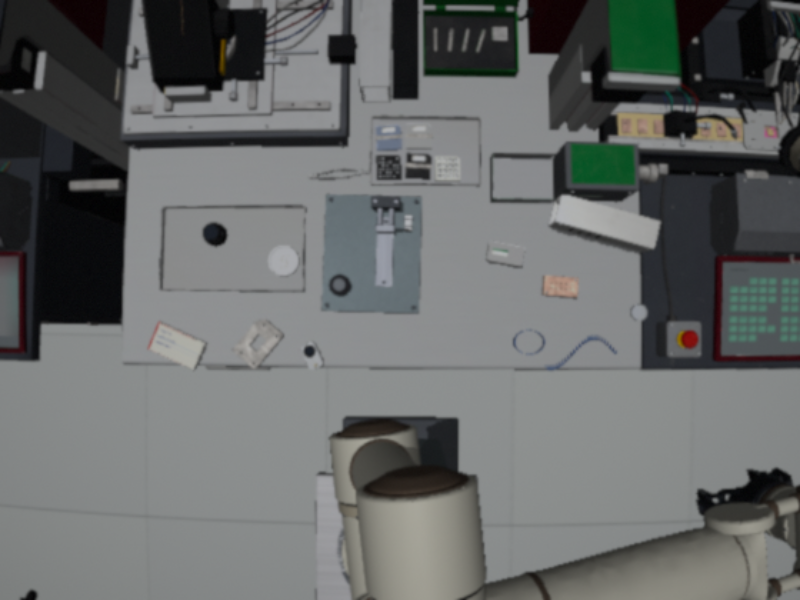

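View pics/a.png

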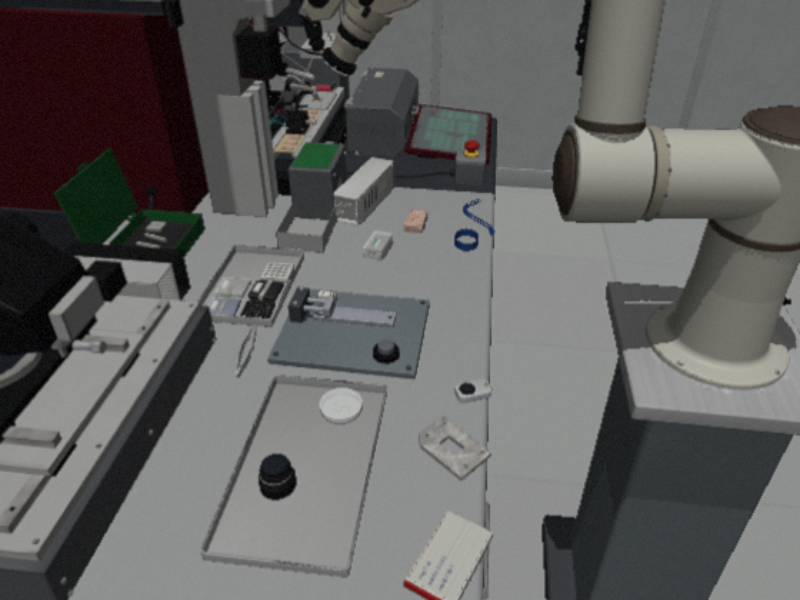

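The top view shows the insert at about (392,200) in native pixels, lying along world y. The capillary box is at (355,177), the button at about (238,200) and the seat at about (269,180). Next I measure the orientations.

Run:
```python
from h import *
f=grab_frame("top");g=grab_frame("side")
def rect(c,fr,q,z):
    r=regions_of(c,q)
    if not r: print(c,q,None);return
    m=r[0]["mask"].astype(np.uint8)
    cs,_=cv2.findContours(m,cv2.RETR_EXTERNAL,cv2.CHAIN_APPROX_NONE)
    k=max(cs,key=cv2.contourArea)[:,0].astype(float)
    P=np.array([atz(fr,p,z)[:2] for p in k]).astype(np.float32)*1000
    b=cv2.minAreaRect(P);print(c,q,round(r[0]["p"],2),m.sum(),"ctr,size,ang",np.round(b[0],1),np.round(b[1],1),round(b[2],1))
rect("top",f,"heater_insert_center",.016);rect("top",f,"fixture",.012);rect("top",f,"seat",.02);rect("top",f,"stop_face",.031);rect("top",f,"blow_button_top",.03);rect("top",f,"capillary_box_center",.022)
for q in("heater_insert_center","blow_button_top","stop_face"):rect("side",g,q,.016)
im=f["pixels"]
a=cv2.resize(im[125:230,215:305],None,fx=5,fy=5,interpolation=cv2.INTER_CUBIC);b=cv2.resize(im[160:220,330:420],None,fx=4,fy=4,interpolation=cv2.INTER_CUBIC)
o=np.zeros((525,800,3),np.uint8);o[:525,:450]=a;o[:240,450:]=b[:,:350];cv2.imwrite("pics/c.png",o)
```

```text
top heater_insert_center 0.58 355 ctr,size,ang [ 521.8 -317.6] [68.1 41.9] 89.8
top fixture 0.75 5501 ctr,size,ang [584.5  51.6] [188.4 231.7] 89.4
top seat 0.96 5499 ctr,size,ang [583.6  52.2] [189.2 230.2] 89.4
top stop_face 0.56 137 ctr,size,ang [646.4  23.5] [44.7 38.6] 0.4
top blow_button_top 0.28 106 ctr,size,ang [645.2  23.6] [41.9 33.1] 0.4
top capillary_box_center 0.74 397 ctr,size,ang [ 585.6 -208.4] [73.5 43.2] 81.1
side heater_insert_center 0.64 211 ctr,size,ang [ 523.6 -311.5] [94.8 42.5] 86.0
side blow_button_top 0.45 95 ctr,size,ang [525.1  97.5] [24.8 30.9] 7.6
side stop_face 0.53 177 ctr,size,ang [653.2   5.2] [48.5 52.6] 7.7
```

View pics/c.png

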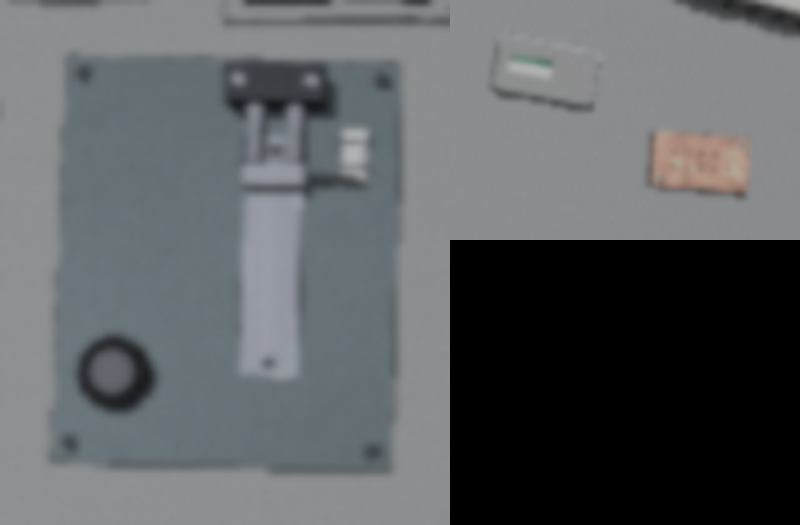

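The crop shows the fixture nearly square to the world, with the button top at about (237,199), the stop front at about (269.8,162) and the insert turned about 90°. Next I compute the yaw and button height from those features.

Run:
```python
from h import *
f=grab_frame("top");g=grab_frame("side")
w=lambda x,y,z:atz(f,(215+(x+.5)/5-.5,125+(y+.5)/5-.5),z)
S=[w(*p,.012)[:2] for p in[(84,73),(384,80),(373,452),(69,443)]]
print("holes",np.round(S,4).tolist(),"ctr",np.mean(S,0))
for a,b in((3,0),(2,1)):
    d=S[b]-S[a];print("yaw",np.arctan2(d[1],d[0]))
for a,b in((1,0),(2,3)):
    d=S[b]-S[a];print("yaw",np.arctan2(-d[0],d[1]))
a,b=w(268,377,.02),w(271,204,.02);print("seat",a,b,np.arctan2(*(b-a)[[1,0]]))
print("stop front edge top",w(273,188,.039),"button",[w(111,372,z).round(4).tolist() for z in(.03,.04)])
r=regions_of("side","blow_button_top")
for x in r[:2]:
    m=x["mask"];ys,xs=np.nonzero(m);print(x["p"],x["at"],xs.min(),xs.max(),ys.min(),ys.max())
def tri(p,q):
    c1,d1=ray(f,p);c2,d2=ray(g,q);s=np.linalg.lstsq(np.c_[d1,-d2],c2-c1,rcond=None)[0]
    return ((c1+d1*s[0])+(c2+d2*s[1]))/2
# insert: orange pixels
im=f["pixels"].astype(int);m=((im[...,2]-im[...,0])>35)
m[:185]=0;m[215:]=0;m[:,:370]=0;m[:,415:]=0
k=np.argwhere(m)[:,::-1].astype(float);P=np.array([atz(f,p,.016)[:2] for p in k])
c=P.mean(0);e,v=np.linalg.eigh(np.cov(P.T));print("insert",c,np.sqrt(12*e),"long axis",v[:,1],len(P))
im=g["pixels"];o=cv2.resize(im[195:265,185:305],None,fx=6,fy=6,interpolation=cv2.INTER_CUBIC);cv2.imwrite("pics/d.png",o)
```

```text
holes [[0.6913, 0.1334], [0.6881, -0.0354], [0.4792, -0.0308], [0.4827, 0.1384]] ctr [0.58533158 0.05137782]
yaw -0.023912054347455452
yaw -0.021944867844796014
yaw -0.01858424659308089
yaw -0.02091152067533688
seat [0.51987452 0.02758424 0.02      ] [0.61622119 0.02694144 0.02      ] -0.0066716960759931766
stop front edge top [0.62229212 0.02527396 0.039     ] button [[0.5212, 0.1136, 0.03], [0.5205, 0.1125, 0.04]]
0.67 [224.4, 213.4] 212 233 207 220
0.39 [268.5, 241.4] 264 275 238 247
insert [ 0.52339147 -0.31702284] [0.03477886 0.06095442] long axis [0.10886464 0.99405658] 253
```

View pics/d.png

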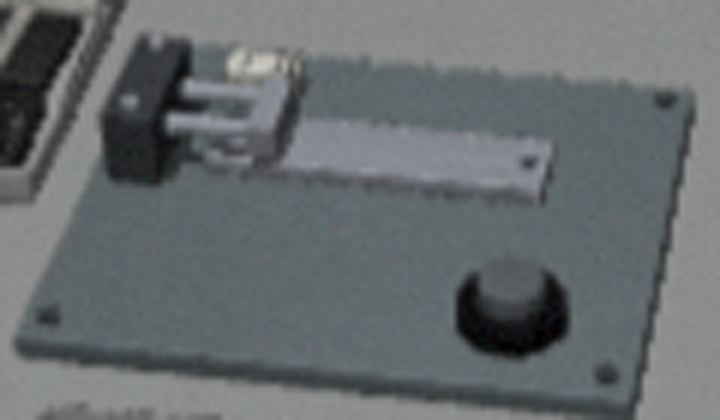

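Emit:
servo_tool:
  commands:
    - [1,[0.42,0.82,0],0]
    - [1,[0.42,0.82,0],0]
    - [1,[0.42,0.82,0],0]
    - [1,[0.42,0.82,0],0]
    - [1,[0.42,0.82,0],0]
    - [1,[0.42,0.82,0],0]
  squeeze: 60

```text
t: 2.1
tcp_pos: [0.2691, -0.3778, 0.2313]
orientation: [-2.554, 1.827, -0.0]
wrist_force: [-0.5, -0.5, 0.6]
finger_gap: 0.0125
```

Run:
```python
from h import *
g=grab_frame("side")
for z in(.03,.034,.038,.042,.046):print(z,proj(g,[.521,.1128,z]),(proj(g,[.521,.1128,z])-[185,195]+.4)*6)
f=grab_frame("top")
for z in(.03,.038,.046):print(z,proj(f,[.521,.1128,z]))
```

```text
0.03 [270.23295548 242.25119607] [513.79773287 285.90717642]
0.034 [270.21373    240.86002138] [513.68238001 277.56012829]
0.038 [270.19441131 239.4623219 ] [513.56646787 269.1739314 ]
0.042 [270.17499871 238.05805074] [513.44999228 260.74830444]
0.046 [270.15549151 236.64716056] [513.33294906 252.28296336]
0.03 [237.0826386  199.09157777]
0.038 [236.78411009 198.87928851]
0.046 [236.48179957 198.66430613]
```

Emit:
servo_tool:
  commands:
    - [1,[0.42,0.82,0],0]
    - [1,[0.42,0.82,0],0]
    - [1,[0.42,0.82,0],0]
    - [1,[0.42,0.82,0],0]
    - [1,[0.42,0.82,0],0]
    - [1,[0.42,0.82,0],0]

```text
t: 2.7
tcp_pos: [0.3526, -0.2155, 0.2315]
orientation: [-2.554, 1.829, -0.001]
wrist_force: [-0.5, -0.8, 1.0]
finger_gap: -0.0
```

Emit:
servo_tool:
  commands:
    - [1,[0.42,0.82,0],0]
    - [1,[0.42,0.82,0],0]
    - [1,[0.42,0.82,0],0]
    - [1,[0.42,0.82,0],0]
    - [1,[0.42,0.82,0],0]
    - [1,[0.42,0.82,0],0]

```text
t: 3.2
tcp_pos: [0.437, -0.052, 0.2314]
orientation: [-2.553, 1.829, -0.0]
wrist_force: [0.7, -1.1, -0.2]
finger_gap: 0.0
```

Emit:
servo_tool:
  commands:
    - [1,[0.42,0.82,-0.3],0]
    - [1,[0.42,0.82,-0.3],0]
    - [1,[0.42,0.82,-0.3],0]
    - [1,[0.42,0.82,-0.6],0]
    - [1,[0.42,0.82,-0.8],0]
    - [1,[0.42,0.82,-0.8],0]
    - [1,[0.42,0.82,-0.8],0]

```text
t: 3.78
tcp_pos: [0.5171, 0.1102, 0.0652]
orientation: [2.546, -1.831, -0.011]
wrist_force: [-1.4, 0.2, -0.0]
finger_gap: -0.0001
```

Emit:
servo_tool:
  commands:
    - [1,[0.01,0.01,0],0]
    - [1,[0.01,0.01,0],0]
    - [1,[0.01,0.01,-0.1],0]
    - [1,[0.01,0.01,-0.1],0]
    - [1,[0.01,0.01,-0.1],0]

```text
t: 4.2
tcp_pos: [0.5222, 0.1117, 0.0525]
orientation: [-2.55, 1.835, -0.002]
wrist_force: [0.1, 0.4, 0.7]
finger_gap: -0.0004
```

Run:
```python
from h import *
g=grab_frame("side")
cv2.imwrite("pics/e.png",cv2.resize(g["pixels"][165:265,185:325],None,fx=5,fy=5,interpolation=cv2.INTER_CUBIC))
s=sense();print(s["tcp_pos"],s["orientation"],s["wrist_force"])
```

```text
[0.52266556 0.11193744 0.05300968] [-2.54931447  1.83410838 -0.003099  ] [-0.42870561  0.09033594 -0.06156673]
```

View pics/e.png

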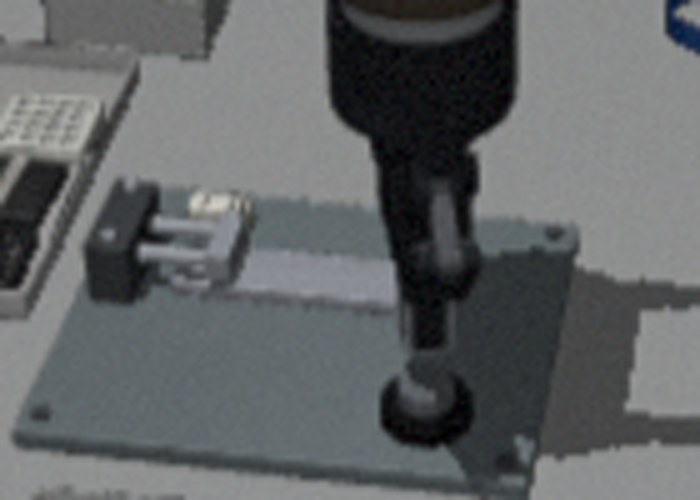

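The fingertips are centred above the button (crop about (427,365)). I descend in small steps while watching the force.

Emit:
servo_tool:
  commands:
    - [1,[-0.006,0.004,-0.03],0]
    - [1,[-0.006,0.004,-0.06],0]
    - [1,[-0.006,0.004,-0.08],0]
    - [1,[-0.006,0.004,-0.08],0]

```text
t: 4.58
tcp_pos: [0.5194, 0.1138, 0.0344]
orientation: [2.551, -1.832, -0.002]
wrist_force: [-0.8, 0.3, 0.1]
finger_gap: 0.0003
```

Emit:
servo_tool:
  commands:
    - [1,[0.003,0,-0.01],0]
    - [1,[0.003,0,-0.015],0]
    - [1,[0.003,0,-0.015],0]

```text
t: 4.83
tcp_pos: [0.5208, 0.114, 0.0323]
orientation: [2.551, -1.833, -0.001]
wrist_force: [-1.0, -0.0, 2.8]
finger_gap: 0.0005
```

Emit:
servo_tool:
  commands:
    - [1,[0,0,-0.01],0]
    - [1,[0,0,-0.015],0]
    - [1,[0,0,-0.015],0]

```text
t: 5.08
tcp_pos: [0.5211, 0.1139, 0.0294]
orientation: [-2.551, 1.833, -0.0]
wrist_force: [-1.9, -0.2, 4.3]
finger_gap: -0.0001
```

Emit:
servo_tool:
  commands:
    - [1,[0,0,-0.008],0]
    - [1,[0,0,-0.01],0]
    - [1,[0,0,-0.01],0]

```text
t: 5.33
tcp_pos: [0.5212, 0.1139, 0.028]
orientation: [-2.551, 1.833, -0.0]
wrist_force: [-3.0, -0.1, 7.7]
finger_gap: 0.0002
```

Emit:
servo_tool:
  commands:
    - [1,[0,0,-0.006],0]
    - [1,[0,0,-0.01],0]
    - [1,[0,0,-0.01],0]

```text
t: 5.58
tcp_pos: [0.5213, 0.114, 0.0277]
orientation: [2.551, -1.832, -0.001]
wrist_force: [-10.3, 0.4, 23.4]
finger_gap: -0.0001
```

It bottomed firmly: 23 N with no further travel. I lift off and go to the insert, opening and turning +1.17 rad on the way.

Emit:
servo_tool:
  commands:
    - [1,[0,0,0.1],0]
    - [1,[0,0,0.3],0]
    - [0.3,[0,-0.3,0.7],0.1]
    - [-0.3,[0,-0.8,0.8],0.2]
    - [-0.6,[0,-1,0.8],0.3]
    - [-1,[0,-1,0.8],0.372]
    - [-1,[0,-1,0.8],0.372]
    - [-1,[0,-1,0.8],0.372]
    - [-1,[0,-1,0.8],0.372]

```text
t: 6.33
tcp_pos: [0.5225, -0.0922, 0.1881]
orientation: [3.072, -0.641, 0.01]
wrist_force: [1.0, -0.0, 0.6]
finger_gap: 0.0831
```

Run:
```python
from h import *
g=grab_frame("side");s=sense();print(s["tcp_pos"],s["orientation"],s["wrist_force"])
cv2.imwrite("pics/f.png",cv2.resize(g["pixels"][195:265,185:305],None,fx=6,fy=6,interpolation=cv2.INTER_CUBIC))
im=g["pixels"].astype(int);m=((im[...,2]-im[...,0])>35);m[:140]=0;m[165:]=0;m[:,:275]=0;m[:,310:]=0
k=np.argwhere(m)[:,::-1].astype(float);print(len(k),k.mean(0),atz(g,k.mean(0),.012))
a=cv2.imread("pics/a_side.png").astype(int)[235:255,255:290];b=im[235:255,255:290];print("button px change",np.abs(a-b).mean())
```

```text
[ 0.52189452 -0.0895164   0.18671411] [ 3.07610153 -0.63179308  0.0060139 ] [0.32525074 0.68824108 0.03334948]
113 [290.60176991 152.56637168] [ 0.52475174 -0.32324007  0.012     ]
button px change 2.5104761904761905
```

Emit:
servo_tool:
  commands:
    - [-1,[0,-0.3,0],0.04]
    - [-1,[0,-0.5,0],0.08]
    - [-1,[0,-0.7,0],0.105]
    - [-1,[0,-0.9,0],0.105]
    - [-1,[0,-1,-0.1],0.105]
    - [-1,[0,-1,-0.2],0.105]
    - [-1,[0,-1,-0.2],0.105]
    - [-1,[0,-1,-0.2],0.105]

```text
t: 7.05
tcp_pos: [0.5199, -0.2845, 0.1432]
orientation: [-3.135, 0.132, 0.006]
wrist_force: [-0.2, 0.6, -0.1]
finger_gap: 0.0858
```

Emit:
servo_tool:
  commands:
    - [-1,[0,-0.13,-0.2],0]
    - [-1,[0,-0.13,-0.35],0]
    - [-1,[0,-0.13,-0.4],0]
    - [-1,[0,-0.13,-0.4],0]

```text
t: 7.38
tcp_pos: [0.5194, -0.3089, 0.0626]
orientation: [-3.134, 0.128, 0.008]
wrist_force: [-0.0, -0.6, -0.6]
finger_gap: 0.0859
```

Run:
```python
from h import *
g=grab_frame("side");f=grab_frame("top");s=sense();print(s["tcp_pos"],s["orientation"],s["wrist_force"])
o=s["orientation"];print("yaw",2*np.arctan2(o[1],o[0]))
cv2.imwrite("pics/g.png",np.hstack([cv2.resize(g["pixels"][100:180,245:335],(450,400),interpolation=cv2.INTER_CUBIC),cv2.resize(f["pixels"][160:240,350:420],(350,400),interpolation=cv2.INTER_CUBIC)]))
p=s["tcp_pos"];print(proj(g,p),proj(f,p))
```

```text
[ 0.52188195 -0.31125874  0.06692557] [ 3.13839074e+00 -1.27744885e-01  1.80856648e-03] [-0.26434912  0.60784182  0.69757645]
yaw -0.08136297636188211
[291.41866664 138.03475858] [394.07988336 199.16961383]
```

View pics/g.png

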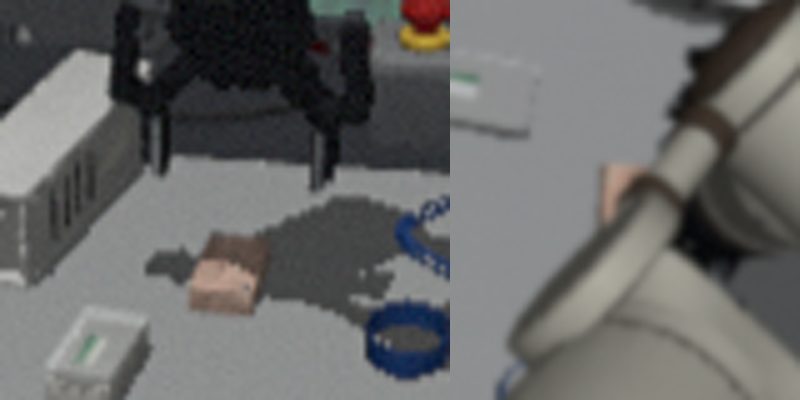

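The open jaws straddle the insert, which shows at crop (228,270) in the side view. I descend and then grip.

Emit:
servo_tool:
  commands:
    - [-1,[0.005,-0.033,-0.1],0]
    - [-1,[0.005,-0.033,-0.2],0]
    - [-1,[0.005,-0.033,-0.27],0]
    - [-1,[0.005,-0.033,-0.31],0]
    - [-1,[0.005,-0.033,-0.33],0]
    - [-1,[0.005,-0.033,-0.33],0]

```text
t: 7.98
tcp_pos: [0.522, -0.3184, -0.0006]
orientation: [-3.139, 0.129, 0.0]
wrist_force: [-0.2, -0.7, -0.8]
finger_gap: 0.0853
```

Emit:
servo_tool:
  commands:
    - [0,[0,0,0],0]
    - [0.3,[0,0,0],0]
    - [0.5,[0,0,0],0]
    - [1,[0,0,0],0]
    - [1,[0,0,0],0]
    - [1,[0,0,0],0]
    - [1,[0,0,0],0]
    - [1,[0,0,0],0]
  squeeze: 60

```text
t: 8.65
tcp_pos: [0.523, -0.3196, 0.0007]
orientation: [3.137, -0.13, 0.004]
wrist_force: [1.0, 0.3, 5.3]
finger_gap: 0.0367
```

Emit:
servo_tool:
  commands:
    - [1,[0,0,0.05],0]
    - [1,[0,0,0.2],0]
    - [1,[0,0,0.4],0]
    - [1,[0,0,0.6],0]
    - [1,[0,0,0.6],-0.04]
    - [1,[0,0.2,0.6],-0.08]
    - [1,[0,0.4,0.6],-0.12]
    - [1,[0,0.6,0.6],-0.16]
    - [1,[0,0.8,0.6],-0.2]
    - [1,[0,0.8,0.6],-0.22]

```text
t: 9.48
tcp_pos: [0.5195, -0.1513, 0.1175]
orientation: [-2.905, 1.185, 0.011]
wrist_force: [0.5, -0.3, -3.6]
finger_gap: 0.0363
```

Emit:
servo_tool:
  commands:
    - [1,[0.05,0.2,0],-0.04]
    - [1,[0.1,0.4,0],-0.08]
    - [1,[0.15,0.6,0],-0.12]
    - [1,[0.2,0.8,0],-0.16]
    - [1,[0.24,0.9,0],-0.2]
    - [1,[0.24,0.9,0],-0.24]
    - [1,[0.24,0.9,0],-0.26]
    - [1,[0.24,0.9,0],-0.26]
    - [1,[0.24,0.9,0],-0.26]
    - [1,[0.24,0.9,0],-0.26]

```text
t: 10.32
tcp_pos: [0.5692, 0.021, 0.1188]
orientation: [2.201, -2.24, -0.002]
wrist_force: [0.1, -0.0, -3.8]
finger_gap: 0.0364
```

```bash
cat > look.py <<'E'
from h import *
import sys
g=grab_frame("side");s=sense();o=s["orientation"];o=-np.array(o) if o[0]<0 else o
print("t",s["t"],"tcp",s["tcp_pos"].round(4),"rv",np.round(s["orientation"],3),"yaw",2*np.arctan2(o[1],o[0]),"F",s["wrist_force"].round(1),"T",s["wrist_torque"].round(2),s["finger_gap"])
if len(sys.argv)>1:
    cv2.imwrite(sys.argv[1],cv2.resize(g["pixels"][165:265,185:325],None,fx=5.6,fy=5.6,interpolation=cv2.INTER_CUBIC))
E
python3 look.py pics/i.png
```

```text
t 10.3667 tcp [0.5694 0.0209 0.119 ] rv [ 2.201e+00 -2.241e+00 -1.000e-03] yaw -1.5890140528171068 F [ 0.5 -0.3 -4.3] T [ 0.04  0.03 -0.01] 0.03651343682721206
```

View pics/i.png

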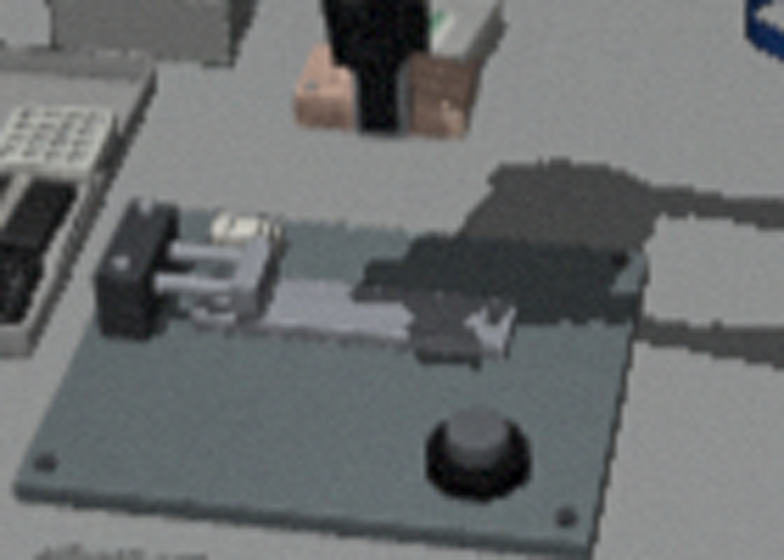

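The insert is held square near its middle and the button (crop (478,450)) is back up. I lower it towards the seat.

Emit:
servo_tool:
  commands:
    - [1,[0,0.03,-0.15],0]
    - [1,[0,0.03,-0.3],0]
    - [1,[0,0.03,-0.4],0]
    - [1,[0,0.03,-0.44],0]
    - [1,[0,0.03,-0.44],0]
    - [1,[0,0.03,-0.44],0]

```text
t: 10.87
tcp_pos: [0.5703, 0.0269, 0.0319]
orientation: [-2.199, 2.243, -0.001]
wrist_force: [0.8, -0.5, -3.5]
finger_gap: 0.0366
```

```bash
python3 look.py pics/j.png
python3 - <<'E'
from h import *
g=grab_frame("side");s=sense();p=s["tcp_pos"];c,sn=np.cos(-.021),np.sin(-.021)
for nm,X in {"ins_bot":[(-.034,.019,-.0007),(.034,.019,-.0007)],"ins_top":[(-.034,.019,.0153),(.034,.019,.0153)]}.items():
    for a in X:
        print(nm,(proj(g,p+[c*a[0]-sn*a[1],sn*a[0]+c*a[1],a[2]])-[185,165]+.4)*5.6)
for a in[(-.065,-.009,.02),(.04,-.009,.02),(-.065,-.041,.02)]:
    print("seat",(proj(g,np.array([.585,.0515,0])+[c*a[0]-sn*a[1],sn*a[0]+c*a[1],a[2]])-[185,165]+.4)*5.6)
E
```

```text
t 10.9167 tcp [0.5713 0.0268 0.0329] rv [-2.198  2.242 -0.003] yaw -1.5904302232117433 F [-0.7 -0.2 -3.5] T [ 0.01 -0.02  0.  ] 0.03621332864184995
ins_bot [462.42991412 322.66247808]
ins_bot [301.52993281 307.2275526 ]
ins_top [461.86411769 291.89098053]
ins_top [299.53586701 276.53971656]
seat [507.09147675 346.31177585]
seat [260.92134963 322.48621817]
seat [519.09674388 300.03521582]
```

View pics/j.png

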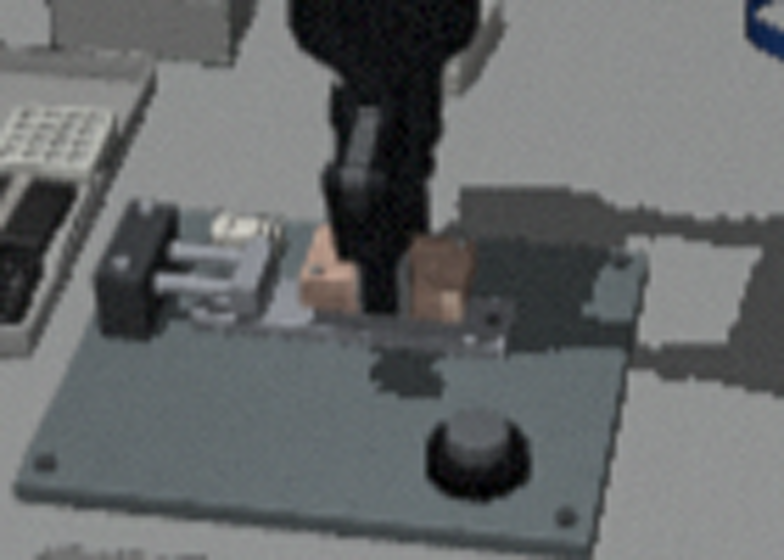

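The picture agrees with the predicted level insert, within a pixel. I lower it onto the seat.

Emit:
servo_tool:
  commands:
    - [1,[0,0,-0.02],0]
    - [1,[0,0,-0.04],0]
    - [1,[0,0,-0.05],0]
    - [1,[0,0,-0.055],0]
    - [1,[0,0,-0.055],0]
    - [1,[0,0,-0.055],0]

```text
t: 11.47
tcp_pos: [0.5698, 0.0273, 0.0207]
orientation: [2.199, -2.243, -0.0]
wrist_force: [-2.8, 0.3, 2.0]
finger_gap: 0.037
```

It has seated: the vertical force went from -3.6 to +2 N. I slide it toward the stop.

Emit:
servo_tool:
  commands:
    - [1,[0.02,0,0],0]
    - [1,[0.04,-0.001,0],0]
    - [1,[0.06,-0.001,0],0]
    - [1,[0.075,-0.002,0],0]
    - [1,[0.075,-0.002,0],0]

```text
t: 11.88
tcp_pos: [0.5854, 0.0269, 0.0207]
orientation: [-2.199, 2.243, -0.001]
wrist_force: [-2.4, 0.3, 2.2]
finger_gap: 0.0363
```

Emit:
servo_tool:
  commands:
    - [1,[0.01,0,0],0]
    - [1,[0.02,0,0],0]
    - [1,[0.03,-0.001,0],0]
    - [1,[0.04,-0.001,0],0]
    - [1,[0.04,-0.001,0],0]

```text
t: 12.3
tcp_pos: [0.5918, 0.0268, 0.0207]
orientation: [2.198, -2.241, -0.003]
wrist_force: [-8.0, 0.5, 8.9]
finger_gap: 0.0365
```

```bash
python3 look.py pics/k.png
```

```text
t 12.35 tcp [0.5918 0.0268 0.0207] rv [ 2.198 -2.241 -0.003] yaw -1.5902220302118697 F [-7.2  0.3  8.8] T [-0.11  1.26 -0.02] 0.03655489153528959
```

View pics/k.png

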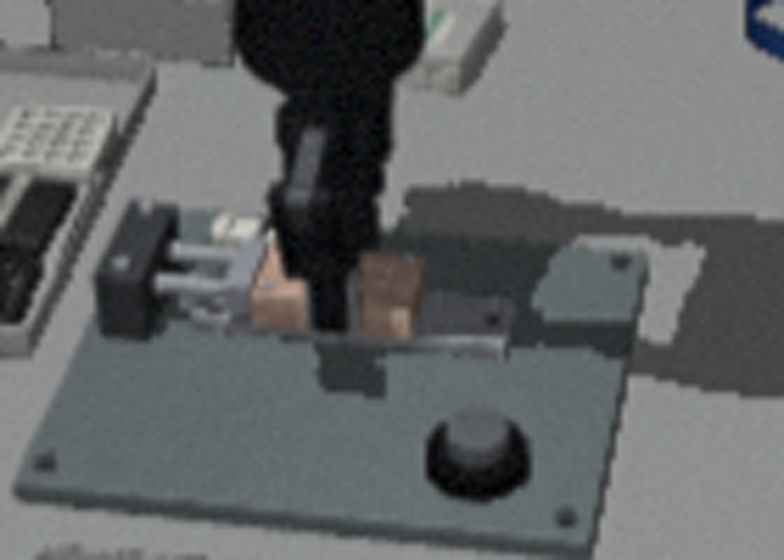

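The insert touches the stop (crop about (258,290)) and lies flat. I ease the downward press slightly and push on.

Emit:
servo_tool:
  commands:
    - [1,[0.01,0,0.003],0]
    - [1,[0.02,0,0.003],0]
    - [1,[0.03,-0.001,0.003],0]
    - [1,[0.03,-0.001,0.003],0]
    - [1,[0.03,-0.001,0.003],0]

```text
t: 12.77
tcp_pos: [0.5965, 0.0267, 0.0207]
orientation: [2.197, -2.24, -0.007]
wrist_force: [-11.0, -0.2, 7.7]
finger_gap: 0.0364
```

```bash
python3 look.py
```

```text
t 12.8167 tcp [0.5966 0.0267 0.0207] rv [ 2.197 -2.24  -0.007] yaw -1.5901590576409261 F [-10.1  -0.2   8. ] T [-0.11  1.6  -0.09] 0.03683921210379057
```

Emit:
servo_tool:
  commands:
    - [1,[0.008,0,0.004],0]
    - [1,[0.015,0,0.005],0]
    - [1,[0.015,0,0.005],0]
    - [1,[0.015,0,0.005],0]

```text
t: 13.15
tcp_pos: [0.599, 0.0267, 0.0207]
orientation: [2.197, -2.24, -0.008]
wrist_force: [-9.2, 0.0, 2.5]
finger_gap: 0.0364
```

```bash
python3 look.py
python3 - <<'E'
from h import *
g=grab_frame("side");f=grab_frame("top")
a=cv2.resize(g["pixels"][195:230,195:255],(780,455),interpolation=cv2.INTER_CUBIC)
cv2.imwrite("pics/l.png",a)
c,sn=np.cos(-.021),np.sin(-.021)
for n,a in {"rest_topedge_L":(.04,-.007,.039),"rest_R":(.04,-.043,.039),"p133_L":(.0533,-.007,.039),"p133_R":(.0533,-.043,.039),"gauge near R":(.045,-.069,.024)}.items():
    print(n,(proj(g,np.array([.585,.0515,0])+[c*a[0]-sn*a[1],sn*a[0]+c*a[1],a[2]])-[195,195]+.5)*13)
E
```

```text
t 13.2 tcp [0.599  0.0267 0.0207] rv [ 2.197 -2.24  -0.008] yaw -1.5903415939471313 F [-8.8 -0.9  2.8] T [-0.13  1.37 -0.09] 0.036271585586609846
rest_topedge_L [467.91384575 283.1866873 ]
rest_R [514.69123866 166.09174169]
p133_L [395.55656419 276.29268641]
p133_R [444.19999981 159.53810614]
gauge near R [525.38722179 147.5835061 ]
```

View pics/l.png

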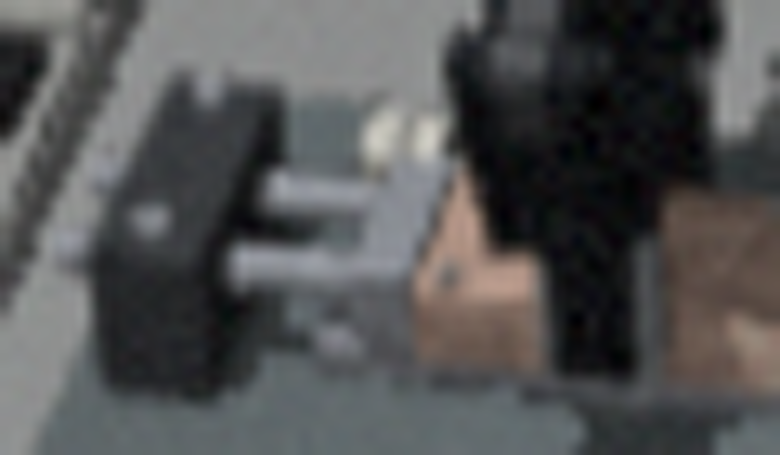

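In the side view the stop's front edge runs from (413,278) to (457,160). That is about 10.5 mm back, or 6.3 N, which agrees with the wrist force less friction. The insert is centred on the stop, so I advance about 2.8 mm more.

Emit:
servo_tool:
  commands:
    - [1,[0.007,0,0.001],0]
    - [1,[0.015,0,0.002],0]
    - [1,[0.015,0,0.002],0]
    - [1,[0.015,0,0.002],0]
    - [1,[0.015,0,0.002],0]

```text
t: 13.72
tcp_pos: [0.6017, 0.0266, 0.0208]
orientation: [2.196, -2.239, -0.008]
wrist_force: [-9.5, -0.6, 1.9]
finger_gap: 0.0368
```

```bash
python3 look.py
python3 - <<'E'
from h import *
g=grab_frame("side")
cv2.imwrite("pics/m.png",cv2.resize(g["pixels"][195:230,195:255],(780,455),interpolation=cv2.INTER_CUBIC))
E
```

```text
t 13.7667 tcp [0.6016 0.0266 0.0207] rv [ 2.196 -2.239 -0.009] yaw -1.5903823654838314 F [-9.9 -0.8  1.8] T [-0.22  1.41 -0.1 ] 0.03715103112502515
```

View pics/m.png

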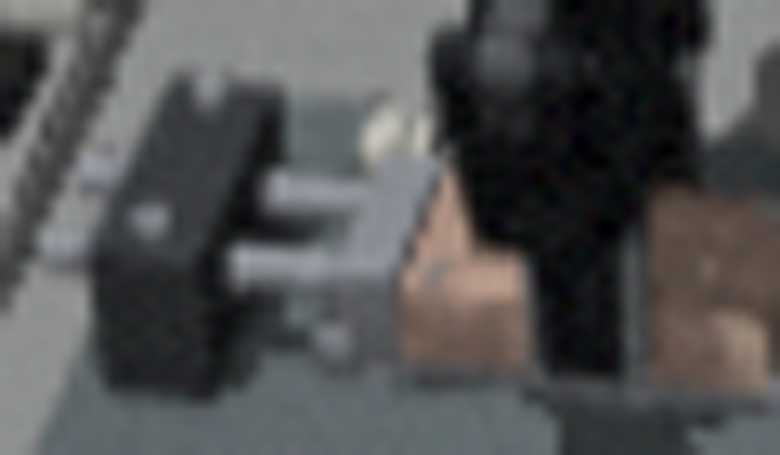

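The stop edge is now at (398,275)–(443,158), matching the predicted 13.3 mm (8 N) position at (396,276)–(444,160). I hold briefly, recheck that it is steady, and hand in.

Emit:
servo_tool:
  commands:
    - [1,[0,0,0],0]
    - [1,[0,0,0],0]
    - [1,[0,0,0],0]
    - [1,[0,0,0],0]
    - [1,[0,0,0],0]
    - [1,[0,0,0],0]

```text
t: 14.32
tcp_pos: [0.6016, 0.0266, 0.0208]
orientation: [2.196, -2.239, -0.008]
wrist_force: [-9.1, -0.6, 1.4]
finger_gap: 0.0364
```

```bash
python3 look.py && python3 -c "
from h import *
s=sense()
if abs(s['tcp_pos'][0]-.6017)<.0015 and 7<-s['wrist_force'][0]<12.5: print(workorder.job_done())
else: print('NOT handed in')"
```

```text
t 14.3667 tcp [0.6016 0.0266 0.0208] rv [ 2.196 -2.239 -0.008] yaw -1.5902906016048255 F [-8.8 -0.9  2.1] T [-0.19  1.42 -0.1 ] 0.03628992123370051
the job is handed in; nothing more can be done
None
```

The insert is on the seat and still gripped, pressing the stop at about 7–8 N. I handed the job in at 14.4 s of the 53 s allowed.

- **Blow-off button:** I pressed it until it bottomed, at 23 N with no further travel, then let go. The later pictures show it back up.
- **Insert:** I gripped it across its 38 mm width and laid it flat along the seat. I then slid it against the stop, holding it down with about 5–6 N.
- **Stop, last checks:** The side picture puts it about 13 mm back, well short of its 26 mm limit, which means about 8 N. The wrist force along the seat was about 9 N, and taking off roughly 2 N of estimated seat friction leaves about 7 N. Both are inside the 4–12 N band, and the pose held steady over the final half second.
- **Not confirmed:** The gripper hid the pointer arm and scribed lines, so I judged the reading from the stop's front edge and the force. The insert looked about 1–2 mm off the stop's centre line, which is close to what the pictures can resolve.
- **Bystanders:** The gripper never went near the capillary box, the loupe or the clamp plate. I did not measure their positions again at the end.

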